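# Find the tired shock mount

### The job

Three spring shock mounts for a workshop machine stand on the grey checking board, and one spring has gone soft. Going from left to right as seen from the robot base, press each rubber pad down about 10 mm with the fingertips to feel how stiff it is; then push the metal tag of the softest mount all the way down, leave the other two tags up, and move clear. Lift nothing, and leave the loose things lying about where they are.

Things in the scene. Friction and masses are not known exactly. Their poses are not given: they have to be found in the camera images.
- board: grey steel checking board, 200 (its x) x 380 (its y) x 12 mm thick, fixed to the bench; origin at the centre of its underside. The three mounts stand on it in a row along its y axis, 115 mm apart: the left one (as seen from the robot base) near y = +115 mm, the middle near 0, the right near -115 mm, each up to 12 mm nearer or farther in the board's x and turned a little.
- pad_left_top (a point): centre of the top of the left mount's black rubber pad at rest, 97 mm above the bench (this point stays when the pad is pressed). Flat disc 52 mm across on a coil spring: goes straight down 14 mm at most, springs back. The pads look alike and yield from about 2 N; 10 mm down they take roughly 5, 9 and 14 N, one of each, which is which changes. This point's x axis points to the tag.
- tag_left_top (a point): centre of the top of the left mount's aluminium tag: flat head 22 (x) x 26 (y) x 6 mm on an upright blade in a steel guide block, 64 mm from the pad's centre on the side away from the robot. Head top 89 to 92 mm above the bench at the start, 70 mm when fully down with the head on the block; moves with the tag.
- tag_left (a joint): how far that tag is pushed down, m: 0 to 0.003 at the start, 0.022 fully down. Slides with about 4 N of friction and stays where it is left.
- pad_middle_top (a point): centre of the top of the middle mount's black rubber pad at rest, 97 mm above the bench (this point stays when the pad is pressed). Flat disc 52 mm across on a coil spring: goes straight down 14 mm at most, springs back. The pads look alike and yield from about 2 N; 10 mm down they take roughly 5, 9 and 14 N, one of each, which is which changes. This point's x axis points to the tag.
- tag_middle_top (a point): centre of the top of the middle mount's aluminium tag: flat head 22 (x) x 26 (y) x 6 mm on an upright blade in a steel guide block, 64 mm from the pad's centre on the side away from the robot. Head top 89 to 92 mm above the bench at the start, 70 mm when fully down with the head on the block; moves with the tag.
- tag_middle (a joint): how far that tag is pushed down, m: 0 to 0.003 at the start, 0.022 fully down. Slides with about 4 N of friction and stays where it is left.
- pad_right_top (a point): centre of the top of the right mount's black rubber pad at rest, 97 mm above the bench (this point stays when the pad is pressed). Flat disc 52 mm across on a coil spring: goes straight down 14 mm at most, springs back. The pads look alike and yield from about 2 N; 10 mm down they take roughly 5, 9 and 14 N, one of each, which is which changes. This point's x axis points to the tag.
- tag_right_top (a point): centre of the top of the right mount's aluminium tag: flat head 22 (x) x 26 (y) x 6 mm on an upright blade in a steel guide block, 64 mm from the pad's centre on the side away from the robot. Head top 89 to 92 mm above the bench at the start, 70 mm when fully down with the head on the block; moves with the tag.
- tag_right (a joint): how far that tag is pushed down, m: 0 to 0.003 at the start, 0.022 fully down. Slides with about 4 N of friction and stays where it is left.
- bolt_mid (a point): bystander, leave alone: hex bolt standing on its head on the board, between mounts, 24 mm wide, 55 mm high; centre
- bush_mid (a point): bystander, leave alone: spare rubber bush standing on the board, between mounts, 32 mm across, 25 mm high; centre
- grease_mid (a point): bystander, leave alone: closed metal can, 72 mm across, 75 mm high, on the bench to the left; centre
- hammer_mid (a point): bystander, leave alone: hammer lying on the bench to the right; point on its handle
- tin_mid (a point): bystander, leave alone: open steel tin, 68 mm across, 80 mm high, on the bench to the right; centre
- offcut_mid (a point): bystander, leave alone: dark steel bar offcut 130 x 30 x 30 mm, lying on the bench to the left; centre

How it is judged:
By the outcome, as a careful person would: the job done as asked, in the order asked, and still so for the second after the job is handed in, with the robot touching nothing.
It also fails if it takes over 53 s, if anything falls off the work surface, if the arm or the gripper's body presses on something with over 40 N, if the wrist force passes 120 N, or if a joint passes its speed limit or range.

### The arm

A 6-joint arm with a two-finger parallel gripper is mounted at the origin on the work surface. World frame = base frame: x ahead of the robot, y to its left, z up, the work surface at z = 0. Lengths are in m, angles in rad, forces in N, time in s.
With the tool pointing down it reaches from about 0.225 to 0.875 m from the base axis. Payload 3.4 kg.
Tool frame: the origin (TCP) lies at the very end of the fingers, on their centre line; the grasp point (between the pads) lies 19 mm behind it (manip.hold_point_z is the distance from the TCP to the grasp point, in m); z points along the fingers, x is the direction in which the jaws open and shut, and the axes are right-handed (so a half turn about z gives the same grasp; the last joint's range is limited). The gripper opens to 85 mm and grips with 20 to 120 N. Pads are 22 mm wide; open, the fingers measure 114 mm over their backs; the gripper's body (76 mm by 85 mm) begins 54 mm behind the grasp point. The pads swing forward as they close: fully open they stand 13 mm farther back than shut.
Start: joints at [-1.443, 0.276, 1.505, -0, 1.361, -0.121], TCP at [0.142, -0.557, 0.231] pointing down, gripper open.
Joint ranges: [-2.89, 2.89], [-0.75, 2.08], [0.22, 2.7], [-1.18, 4.32], [0.11, 2.71], [-2.7, 2.7]. Speed limits (rad/s): [2.57, 2.57, 3.14, 3.14, 3.14, 3.14].

### API

Orientations are given as a unit quaternion [w, x, y, z].
In Python, from rig import telemetry, cams, manip, finder gives the robot as it stands. The module is installed in compiled form; this text tells all that it offers.
- The arm moves only by the tool carry_out, never from a script. Its argument "rows" is a list that holds one entry, the list of rows, each a list of 5 numbers: the gripper's target within -1 to 1 (fully open at 1, half-way at 0, shut at -1), then the shift along the world's x, y, z in cm, then the turn about the world's z in rad. A call has 1 to 12 rows; each row shifts and turns the commanded pose from where the row before left it; what a row does not reach is not made up. A row lasts 1/10 s, in which the tool goes at most 50 mm and 8.59 degrees, less where a joint would pass 70% of its speed; a pose out of reach is approached as far as the arm can. A call with a gripper value outside its range is refused whole. The fingers move at their own pace and stop on an object; "force" is the grip in N (left out, the last holds). Time passes only in rows, so rows that do not move let the fingers close. It gives the time, the measured TCP pose, the force and the opening at its end, in the units of the state.
- telemetry.get_state(): the state, without advancing time (a new reading comes with each control period).
- cams.get_image(name): name is "side" or "top"; returns a dict with "image" (400x640x3 uint8, red, green, blue), "camera_matrix" (3x3 intrinsics, pixels), "eye" and "attitude" of the camera in the world. Camera axes: x right, y down, z forward; pixel columns grow to the right and rows downward; lengths in m; the calibration is good to about 2 mm. A picture is of the moment at which its call begins. There is no depth.
- manip.sign_off(): hands the job in, once; it reports no verdict.
Trained networks look in a picture, given as the dict that the camera call returned (one of the last four; its "shot" number tells which), for a name from the list of things; names that differ only in an ending like _2 or _b are one class to them, and where a whole thing is asked for, a point or a joint stands for the part that bears it (a point fixed in the world has none). Each returns a list of dicts, best first, with "confidence" (0 to 1); they miss things now and then, are a little off and sometimes report something else, mostly with a low value. They report only what shows in the picture. A call takes as long as a camera call.
- finder.boxes_of(picture, thing): "xy" ([column, row] in pixels, amid what is visible of it).
The state is a dict: "clock": time; "qpos": joint angles; "qd": joint speeds; "effort": joint torques, N m; "position": TCP position; "ee_rot": TCP orientation; "contact_force": force on the tool from outside, world axes, zero at the start; "moment": the same for the moment, N m; "width": finger opening in m.
Only numpy, scipy, OpenCV 4.12 (cv2) and the standard library are available. Lean on these libraries where they do the work, as an engineer would, in place of code of your own. Each camera call takes 0.05 s, during which the arm holds its last target.

## Working session

There is one attempt and no reset: what is moved stays moved. The work goes in short steps, Python scripts to look and compute and a tool call to move; the robot and the scene stay as the last step left them, time stands still between calls to the robot, and variables do not carry over. Pictures are saved under pics/ and viewed, and the job is handed in when it is done.

Besides the shell and the picture viewer there is one more tool, called after "Request:" as name([rows], argument=value, ...), one row to a line, values as JSON. carry_out: Moves the arm, as the interface text tells. Its arguments: {"type":"object","properties":{"rows":{"type":"array","items":{"type":"array","items":{"type":"array","items":{"type":"number"}}}},"force":{"type":"number"}},"required":["rows"]}

```bash
mkdir -p pics
python3 - <<'E'
from rig import telemetry,cams,manip,finder
import cv2,numpy as np
s=telemetry.get_state(); print({k:np.round(v,3).tolist() for k,v in s.items()})
for n in ("top","side"):
    p=cams.get_image(n); cv2.imwrite(f"pics/{n}0.png",p["image"][:,:,::-1])
    print(n,p["camera_matrix"],p["eye"],p["attitude"])
    for t in ["board","pad_left_top","tag_left_top","tag_middle_top","bolt_mid","bush_mid"]:
        try: print(t,[(np.round(b["xy"],1).tolist(),round(b["confidence"],2)) for b in finder.boxes_of(p,t)])
        except Exception as e: print(t,e)
E
```

```text
{'clock': 0.0, 'qpos': [-1.443, 0.277, 1.506, -0.0, 1.361, -0.121], 'qd': [-0.001, 0.001, -0.001, 0.001, -0.001, 0.002], 'effort': [-0.004, -41.678, -24.581, -0.0, 0.011, -0.0], 'position': [0.142, -0.557, 0.23], 'ee_rot': [-0.001, 0.789, -0.614, -0.001], 'contact_force': [-0.351, 1.086, 0.23], 'moment': [0.048, 0.013, -0.055], 'width': 0.085}
top [[394.70380492   0.         317.64884541]
 [  0.         394.70380492 201.37371842]
 [  0.           0.           1.        ]] [ 0.35109907 -0.00531489  1.24034602] [ 0.046477   -0.70410691  0.70758411 -0.03739096]
board [([302.8, 195.1], 0.59)]
pad_left_top [([276.7, 173.1], 0.64), ([282.5, 181.2], 0.6)]
tag_left_top [([275.7, 173.5], 0.6)]
tag_middle_top [([319.3, 169.1], 0.47)]
bolt_mid [([297.3, 215.0], 0.48)]
bush_mid []
side [[363.23591022   0.         314.80466376]
 [  0.         363.23591022 202.32915156]
 [  0.           0.           1.        ]] [0.35837472 0.70575859 0.61760665] [ 0.05026482 -0.0765652   0.88791701 -0.45079329]
board [([308.0, 254.2], 0.65)]
pad_left_top [([281.1, 259.2], 0.63), ([222.6, 368.7], 0.33), ([293.3, 149.9], 0.25)]
tag_left_top []
tag_middle_top [([286.8, 203.4], 0.55)]
bolt_mid [([330.5, 245.2], 0.43)]
bush_mid [([341.5, 221.5], 0.71)]
```

View pics/top0.png

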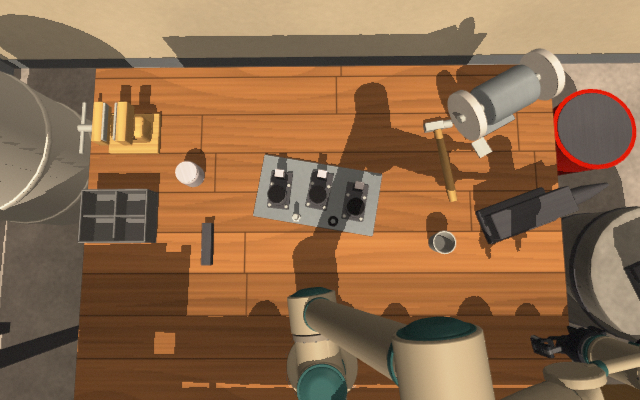

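View pics/side0.png

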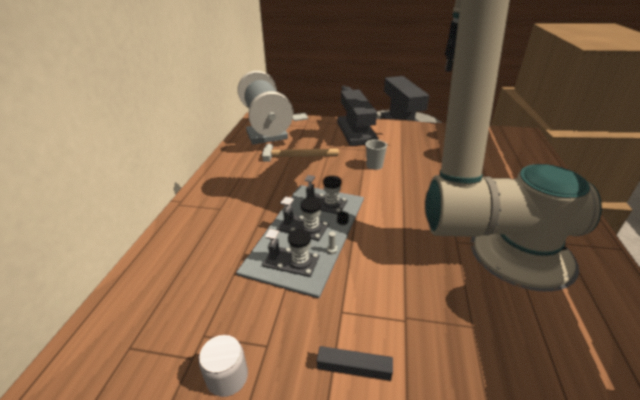

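Run:
```python
import cv2
a=cv2.imread("pics/top0.png")[100:260,210:400]; cv2.imwrite("pics/top0z.png",cv2.resize(a,None,fx=4,fy=4,interpolation=cv2.INTER_CUBIC)[:600])
a=cv2.imread("pics/side0.png")[140:320,180:420]; cv2.imwrite("pics/side0z.png",cv2.resize(a,None,fx=3.3,fy=3.3,interpolation=cv2.INTER_CUBIC))
```

```text
(no output)
```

View pics/top0z.png

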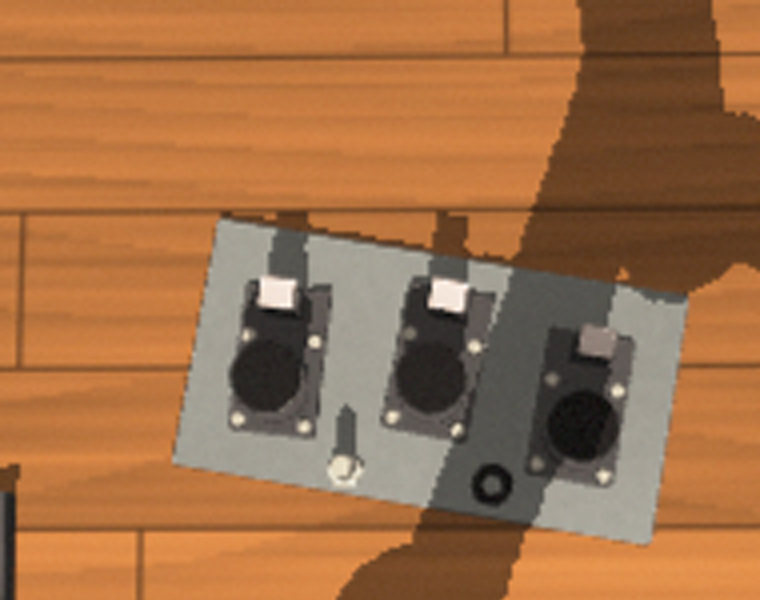

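View pics/side0z.png

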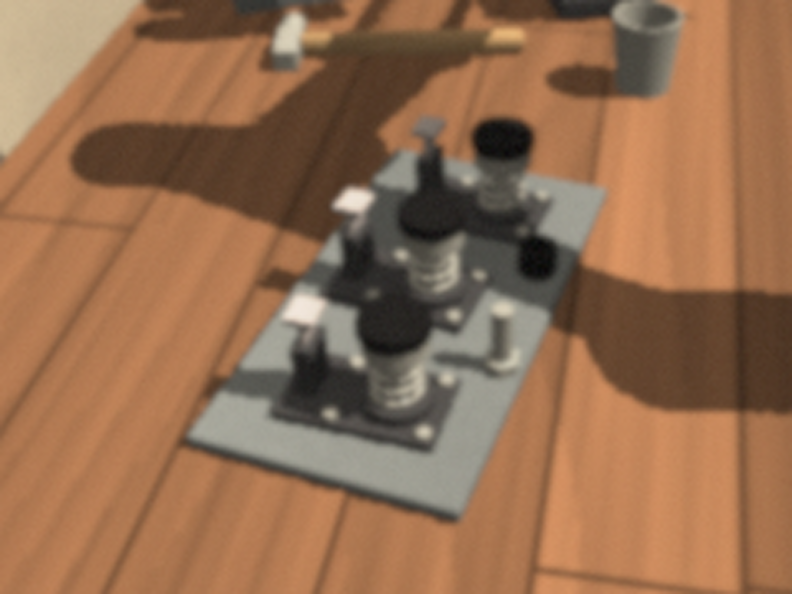

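```bash
cat > h.py <<'E'
import numpy as np
from scipy.spatial.transform import Rotation as R
def ray(p,uv):
    w,x,y,z=p["attitude"]; M=R.from_quat([x,y,z,w]).as_matrix()
    return M@(np.linalg.inv(p["camera_matrix"])@np.array([uv[0],uv[1],1.]))
def at_z(p,uv,z):
    d=ray(p,uv); e=np.array(p["eye"]); return e+d*(z-e[2])/d[2]
def tri(ps,uvs):
    A=np.zeros((3,3));b=np.zeros(3)
    for p,uv in zip(ps,uvs):
        d=ray(p,uv);d/=np.linalg.norm(d);P=np.eye(3)-np.outer(d,d);A+=P;b+=P@np.array(p["eye"])
    return np.linalg.solve(A,b)
E
python3 - <<'E'
from rig import cams
from h import *
t=cams.get_image("top");s=cams.get_image("side")
T=lambda x,y:(210+(x+.5)/4-.5,100+(y+.5)/4-.5)
S=lambda x,y:(180+(x+.5)/3.3-.5,140+(y+.5)/3.3-.5)
pts=dict(padL=((267,375),(393,325),.097),padM=((431,377),(432,212),.097),padR=((583,425),(503,138),.097),
tagL=((278,293),(304,310),.0905),tagM=((448,295),(354,200),.0905),tagR=((598,341),(428,126),.0905))
o={}
for k,(a,b,z) in pts.items():
    o[k]=at_z(t,T(*a),z); print(k,np.round(o[k]*1e3,1),"side",np.round(at_z(s,S(*b),z)*1e3,1),"tri",np.round(tri([t,s],[T(*a),S(*b)])*1e3,1))
for m in "LMR":
    d=o["tag"+m]-o["pad"+m]; print(m,np.hypot(*d[:2]),np.arctan2(d[1],d[0]))
print(np.linalg.norm(o["padL"]-o["padM"]),np.linalg.norm(o["padR"]-o["padM"]))
c=[at_z(t,T(*q),.012) for q in [(217,219),(688,297),(651,545),(172,463)]]
print(np.round(np.array(c)*1e3,1))
# bolt top
print("bolt",np.round(at_z(t,T(344,467),.067)*1e3,1))
E
```

```text
padL [511.8 129.9  97. ] side [508.8 138.2  97. ] tri [511.8 130.6  90.1]
padM [509.6   9.8  97. ] side [507.4  12.3  97. ] tri [508.9   9.8  95.1]
padR [ 473.7 -100.6   97. ] side [470.3 -94.6  97. ] tri [ 472.6 -101.    92.9]
tagL [574.  123.   90.5] side [573.  125.9  90.5] tri [574.2 123.2  88.1]
tagM [571.6  -2.9  90.5] side [570.4  -2.3  90.5] tri [571.2  -3.   90. ]
tagR [ 536.5 -113.1   90.5] side [ 535.3 -113.3   90.5] tri [ 535.9 -113.2   90.6]
L 0.0625765532236403 -0.11027359558242357
M 0.06334078118483799 -0.20248679363680055
R 0.06405972301244278 -0.19689679375488203
0.12009622753137623 0.11612959591820242
[[ 649.4  180.9   12. ]
 [ 583.8 -192.    12. ]
 [ 389.1 -158.8   12. ]
 [ 454.7  213.8   12. ]]
bolt [446.4  75.4  67. ]
```

Request:
carry_out([
  [[-1,1.8,3.4,0,-0.04],[-1,1.8,3.4,0,-0.04],[-1,1.8,3.4,0,-0.04],[-1,1.8,3.4,0,-0.04],[-1,1.8,3.4,0,-0.04],[-1,1.8,3.4,0,-0.04],[-1,1.8,3.4,0,-0.04],[-1,1.8,3.4,0,-0.04],[-1,1.8,3.4,0,-0.04],[-1,1.8,3.4,0,-0.04],[-1,1.8,3.4,0,0],[-1,0,0,0,0]],
])

```text
clock: 2.0
position: [0.3408, -0.1795, 0.2315]
ee_rot: [0.001, -0.654, 0.757, 0.0]
contact_force: [-0.3, 0.1, -0.1]
width: -0.0
```

Request:
carry_out([
  [[-1,1.9,3.4,0,0],[-1,1.9,3.4,0,0],[-1,1.9,3.4,0,0],[-1,1.9,3.4,0,0],[-1,1.9,3.4,0,0],[-1,1.9,3.4,0,0],[-1,1.9,3.4,0,0],[-1,1.9,3.4,-3,0],[-1,1.9,3.6,-4,0],[-1,0,0,-4,0],[-1,0,0,0,0],[-1,0,0,0,0]],
])

```text
clock: 3.2
position: [0.5082, 0.1194, 0.1263]
ee_rot: [-0.001, -0.652, 0.759, 0.0]
contact_force: [0.4, -0.9, 1.0]
width: 0.0001
```

Request:
carry_out([
  [[-1,0.3,1.1,-1.0,0],[-1,0,0,-0.8,0],[-1,0,0,0,0],[-1,0,0,0,0]],
])

```text
clock: 3.6
position: [0.5113, 0.131, 0.1087]
ee_rot: [0.0, -0.652, 0.759, -0.0]
contact_force: [0.0, -0.0, -0.0]
width: -0.0
```

Run:
```python
from rig import telemetry,cams
import cv2,numpy as np
for i in range(3):
    s=telemetry.get_state(); print(np.round(s["position"],4),np.round(s["contact_force"],2))
    p=cams.get_image("side")
a=p["image"][140:320,180:420,::-1]; cv2.imwrite("pics/side1z.png",cv2.resize(a,None,fx=3.3,fy=3.3,interpolation=cv2.INTER_CUBIC))
```

```text
[0.5113 0.131  0.1087] [ 0.   -0.03 -0.03]
[0.5114 0.131  0.1088] [ 0.44 -0.68  0.42]
[0.5115 0.1311 0.1089] [-0.15 -0.   -0.09]
```

View pics/side1z.png

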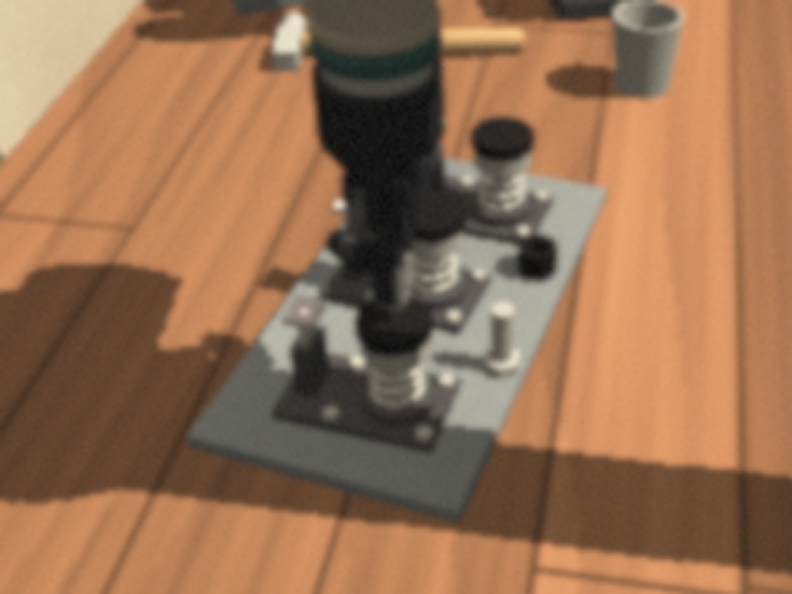

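The side view shows the shut fingertips (zoomed pixel 390,305) just above the left pad's centre (393,325). I'm pressing it now.

Request:
carry_out([
  [[-1,0,0,-0.5,0],[-1,0,0,-0.5,0],[-1,0,0,-0.4,0],[-1,0,0,-0.4,0],[-1,0,0,-0.4,0],[-1,0,0,0,0],[-1,0,0,0,0],[-1,0,0,0,0]],
])

```text
clock: 4.55
position: [0.5112, 0.1312, 0.0871]
ee_rot: [0.0, -0.652, 0.758, -0.0]
contact_force: [-3.1, -0.7, 8.7]
width: 0.0002
```

```bash
cat > rd.py <<'E'
from rig import telemetry,cams
import numpy as np
f=[]
for i in range(4):
    s=telemetry.get_state(); f.append(np.r_[s["position"],s["contact_force"]])
    cams.get_image("top")
print(np.round(np.array(f),4).tolist()); print(np.mean(f,0).round(4),s["clock"])
E
python3 rd.py
```

```text
[[0.5112, 0.1312, 0.0871, -3.1356, -0.7466, 8.6967], [0.5112, 0.1312, 0.0871, -1.9373, -0.0499, 9.3575], [0.5112, 0.1312, 0.0871, -1.7496, 0.3547, 8.9546], [0.5112, 0.1312, 0.0872, -1.5816, 0.0184, 8.9185]]
[ 0.5112  0.1312  0.0871 -2.1011 -0.1058  8.9818] 4.7
```

Request:
carry_out([
  [[-1,0,0,1.0,0],[-1,0,0,2.0,0],[-1,0,0,1.0,0],[-1,-0.1,-3.0,0,0],[-1,0,-3.0,0,0],[-1,0,-3.0,0,0],[-1,-0.1,-3.1,0,0],[-1,0,0,-1.0,0],[-1,0,0,-1.0,0],[-1,0,0,0,0],[-1,0,0,0,0]],
])

```text
clock: 5.85
position: [0.5087, 0.0112, 0.1056]
ee_rot: [-0.0, -0.652, 0.758, 0.001]
contact_force: [-0.3, 0.3, 0.7]
width: 0.0002
```

```bash
python3 rd.py
```

```text
[[0.5087, 0.0112, 0.1056, -0.3006, 0.3479, 0.6782], [0.5092, 0.0112, 0.106, 0.4757, 0.0271, 0.2049], [0.5094, 0.0111, 0.1063, -0.0405, -0.1053, -0.3658], [0.5095, 0.0109, 0.1065, -0.117, -0.0757, 0.7446]]
[0.5092 0.0111 0.1061 0.0044 0.0485 0.3155] 6.0
```

Request:
carry_out([
  [[-1,0,0,-0.4,0],[-1,0,0,-0.4,0],[-1,0,0,-0.4,0],[-1,0,0,-0.4,0],[-1,0,0,-0.4,0],[-1,0,0,0,0],[-1,0,0,0,0],[-1,0,0,0,0]],
])

```text
clock: 6.85
position: [0.5094, 0.0103, 0.0878]
ee_rot: [0.0, -0.652, 0.759, -0.0]
contact_force: [-3.3, 1.2, 13.4]
width: 0.0002
```

```bash
python3 rd.py
```

```text
[[0.5094, 0.0103, 0.0878, -3.2909, 1.1973, 13.4494], [0.5093, 0.0104, 0.0878, -3.0114, 0.6286, 12.2578], [0.5093, 0.0103, 0.0878, -2.11, 1.6021, 12.6692], [0.5093, 0.0104, 0.0878, -2.3701, 0.6795, 12.4738]]
[ 5.09300e-01  1.04000e-02  8.78000e-02 -2.69560e+00  1.02690e+00
  1.27126e+01] 7.0
```

Request:
carry_out([
  [[-1,0,0,-0.1,0],[-1,0,0,0,0],[-1,0,0,0,0],[-1,0,0,1.0,0],[-1,0,0,2.0,0],[-1,0,0,1.0,0],[-1,-1.2,-3.7,0,0],[-1,-1.2,-3.7,0,0],[-1,-1.2,-3.7,0,0],[-1,0,0,-1.0,0],[-1,0,0,-0.9,0],[-1,0,0,0,0]],
])

```text
clock: 8.25
position: [0.4721, -0.0997, 0.1046]
ee_rot: [-0.001, -0.652, 0.758, 0.002]
contact_force: [-0.2, 0.9, -0.3]
width: -0.0001
```

```bash
python3 rd.py
```

```text
[[0.4721, -0.0997, 0.1046, -0.1698, 0.8611, -0.2566], [0.4726, -0.0996, 0.1052, 0.1793, -0.6654, -0.3613], [0.4731, -0.0997, 0.1057, -0.3228, 0.1796, 0.2626], [0.4735, -0.0998, 0.106, 1.5298, 1.1179, -0.1678]]
[ 0.4728 -0.0997  0.1054  0.3041  0.3733 -0.1308] 8.4
```

Request:
carry_out([
  [[-1,0,0,-0.4,0],[-1,0,0,-0.4,0],[-1,0,0,-0.4,0],[-1,0,0,-0.4,0],[-1,0,0,-0.4,0],[-1,0,0,0,0],[-1,0,0,0,0],[-1,0,0,0,0]],
])

```text
clock: 9.25
position: [0.4735, -0.1005, 0.0866]
ee_rot: [0.0, -0.652, 0.759, 0.0]
contact_force: [0.4, 3.0, 4.6]
width: 0.0004
```

```bash
python3 rd.py
```

```text
[[0.4735, -0.1005, 0.0866, 0.3616, 3.0322, 4.6026], [0.4735, -0.1005, 0.0866, -0.2348, 2.9931, 5.232], [0.4735, -0.1005, 0.0866, 0.2491, 2.2339, 4.8625], [0.4735, -0.1005, 0.0866, -0.241, 2.9669, 4.9522]]
[ 0.4735 -0.1005  0.0866  0.0338  2.8065  4.9123] 9.4
```

The right mount is the softest: 4.9 N, against 9.0 N for the left and 12.7 N for the middle. Next I move over its tag.

Request:
carry_out([
  [[-1,0,0,1.0,0],[-1,0,0,2.0,0],[-1,0,0,1.0,0],[-1,2.1,-0.4,0,0],[-1,2.1,-0.4,0,0],[-1,2.1,-0.5,0,0],[-1,0,0,-1.0,0],[-1,0,0,-1.0,0],[-1,0,0,0,0],[-1,0,0,0,0],[-1,0,0,0,0],[-1,0,0,0,0]],
])

```text
clock: 10.65
position: [0.5361, -0.1138, 0.1067]
ee_rot: [0.0, -0.652, 0.758, -0.0]
contact_force: [0.2, -0.4, 0.3]
width: 0.0001
```

```bash
python3 rd.py
python3 - <<'E'
from rig import cams
import cv2
a=cams.get_image("side")["image"][140:320,180:420,::-1]; cv2.imwrite("pics/side2z.png",cv2.resize(a,None,fx=3.3,fy=3.3,interpolation=cv2.INTER_CUBIC))
E
```

```text
[[0.5361, -0.1138, 0.1067, 0.2234, -0.375, 0.3004], [0.5362, -0.1138, 0.1067, -0.1576, -0.0434, 0.383], [0.5363, -0.1138, 0.1067, -0.4274, -0.0024, -0.2888], [0.5363, -0.1138, 0.1067, 0.0993, -0.1488, -0.3443]]
[ 0.5362 -0.1138  0.1067 -0.0656 -0.1424  0.0126] 10.8
```

View pics/side2z.png

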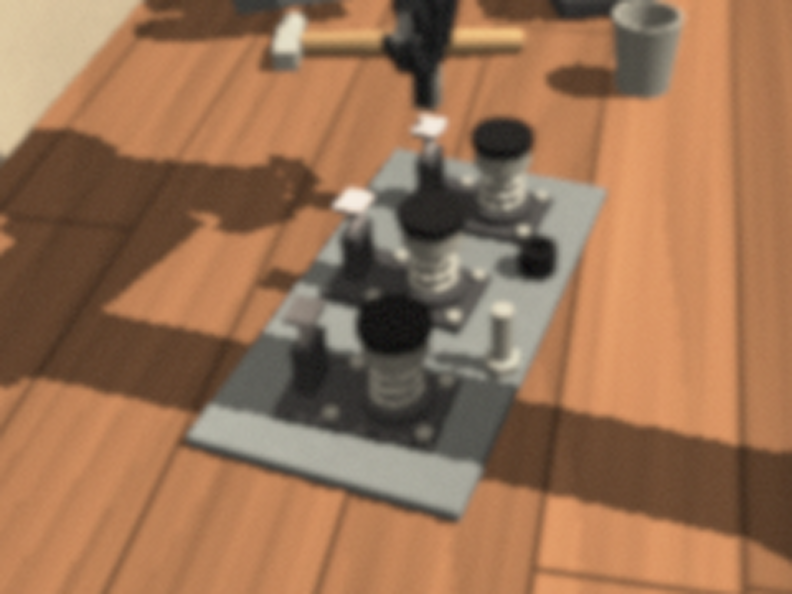

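The fingertips (about 428,100 in the zoom) hang right above the right tag (430,126). I'm pushing the tag down.

Request:
carry_out([
  [[-1,0,0,-0.5,0],[-1,0,0,-0.5,0],[-1,0,0,-0.5,0],[-1,0,0,-0.5,0],[-1,0,0,-0.5,0],[-1,0,0,-0.5,0],[-1,0,0,-0.4,0],[-1,0,0,-0.3,0],[-1,0,0,0,0],[-1,0,0,0,0],[-1,0,0,0,0]],
])

```text
clock: 12.0
position: [0.5361, -0.1137, 0.07]
ee_rot: [-0.0, -0.652, 0.758, -0.0]
contact_force: [-2.4, 1.5, 10.0]
width: -0.0005
```

```bash
python3 rd.py
```

```text
[[0.5361, -0.1137, 0.07, -2.4295, 1.5323, 9.9504], [0.5361, -0.1137, 0.07, -2.6148, 0.4492, 9.086], [0.5361, -0.1137, 0.07, -3.3141, 1.2247, 8.2223], [0.5361, -0.1137, 0.07, -2.7526, 1.3478, 9.4256]]
[ 0.5361 -0.1137  0.07   -2.7777  1.1385  9.1711] 12.15
```

Request:
carry_out([
  [[-1,0,0,-0.1,0],[-1,0,0,-0.1,0],[-1,0,0,0,0],[-1,0,0,0,0]],
])

```text
clock: 12.6
position: [0.5361, -0.1137, 0.0698]
ee_rot: [0.0, -0.652, 0.758, -0.0]
contact_force: [-6.7, 1.7, 21.0]
width: 0.0001
```

```bash
python3 rd.py
```

```text
[[0.5361, -0.1137, 0.0698, -6.7465, 1.6819, 20.9776], [0.5361, -0.1137, 0.0699, -6.6883, 1.4915, 20.7047], [0.5361, -0.1138, 0.0699, -6.3093, 2.3229, 21.704], [0.5361, -0.1137, 0.0698, -5.8951, 1.4129, 20.7859]]
[ 0.5361 -0.1137  0.0699 -6.4098  1.7273 21.043 ] 12.75
```

The tag is on its stop: the force rises to 21 N while z stays at 70 mm. Now I retreat upward and clear to the right.

Request:
carry_out([
  [[-1,0,0,1.0,0],[-1,0,0,2.0,0],[-1,0,0,3.0,0],[-1,0,0,4.0,0],[-1,0,0,4.0,0],[-1,-2,-3.0,1.0,0],[-1,-2,-3.0,0,0],[-1,-2,-3.0,0,0],[-1,-2,-3.0,0,0],[-1,-2,-3.0,0,0],[-1,0,0,0,0],[-1,0,0,0,0]],
])

```text
clock: 14.0
position: [0.4361, -0.2643, 0.2169]
ee_rot: [0.0, -0.651, 0.759, 0.0]
contact_force: [-0.1, 0.6, 0.9]
width: -0.0
```

```bash
python3 rd.py
python3 - <<'E'
from rig import cams
import cv2
a=cams.get_image("side")["image"][140:320,180:420,::-1]; cv2.imwrite("pics/side3z.png",cv2.resize(a,None,fx=3.3,fy=3.3,interpolation=cv2.INTER_CUBIC))
cv2.imwrite("pics/top3.png",cams.get_image("top")["image"][:,:,::-1])
E
```

```text
[[0.4361, -0.2643, 0.2169, -0.0969, 0.6223, 0.8575], [0.4365, -0.2636, 0.2169, 0.3545, 1.0223, -0.4504], [0.4367, -0.2632, 0.217, -0.1779, 1.0207, 1.3126], [0.4368, -0.2629, 0.217, 0.1226, 0.3173, -0.472]]
[ 0.4365 -0.2635  0.217   0.0505  0.7456  0.3119] 14.15
```

View pics/side3z.png

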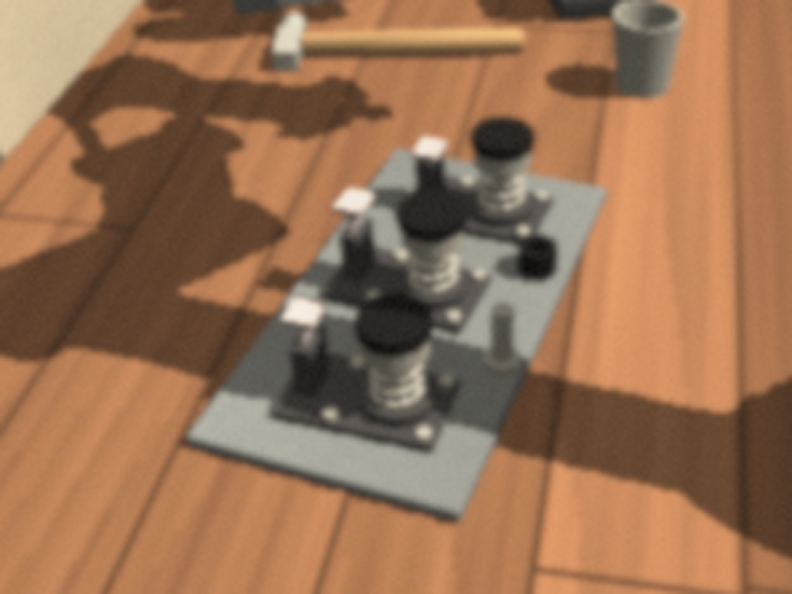

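View pics/top3.png

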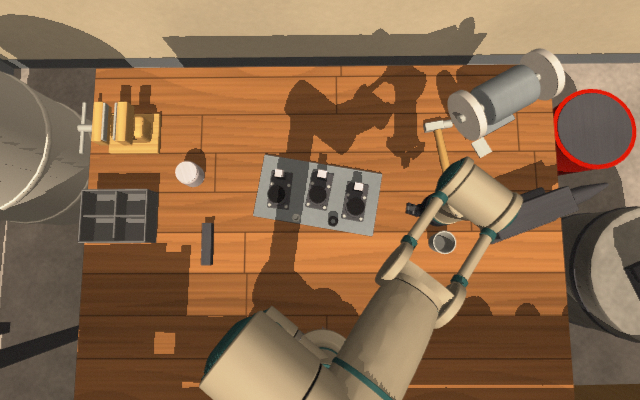

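The right tag's head now sits on its guide block (zoomed pixel 430,147, was 428,126). The left (303,312) and middle (354,200) tags are still up. The bolt and bush stand where they were, and the arm is clear.

```bash
python3 -c "
from rig import manip
print(manip.sign_off())"
```

```text
the job is handed in; nothing more can be done
None
```

The right mount is the soft one; its tag is pushed fully down and the other two tags are still up. I pressed the pads from left to right, each about 10 mm:

| Mount | Pressed | Force |
|---|---|---|
| Left | 9.9 mm | 9.0 N |
| Middle | 9.2 mm | 12.7 N |
| Right | 10.4 mm | 4.9 N |

I pressed the middle pad about 1 mm further before lifting, without taking another reading.

- **Tag:** I pushed the right tag until its top was at 70 mm and the force rose to 21 N with no further travel, so it is on its stop.
- **Last pictures:** these show the right tag on its block. The bolt, bush, can, offcut, tin and hammer look unmoved, though the arm partly covered the hammer in the top view.
- **Arm:** it stood clear about 0.15 m to the right of the board's mounts at 0.217 m height, reading no contact force beyond noise. I handed in at about 14 s.

One check disagreed: the side camera put the left pad about 8 mm and the right pad about 6 mm off the top camera in y. I used the top-camera positions, which matched the board and mount dimensions.

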